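# Close up a sample cell and hold its cap down on the seal

### The arm

A 6-joint arm with a two-finger parallel gripper is mounted at the origin on a cart in front of the work surface, level with it; the furniture and walls round the work are solid. World frame = base frame: x ahead of the robot, y to its left, z up, the work surface at z = 0. Lengths are in m, angles in rad, forces in N, time in s.
With the tool pointing down it reaches from about 0.3 to 0.875 m from the base axis. Payload 4.2 kg.
Tool frame: the origin (TCP) lies at the centre of the arm's flange, where the gripper is bolted on; the fingertips stand 173 mm ahead of it and the grasp point (between the pads) lies 155 mm ahead of it; z points along the fingers, y is the line along which they close (so a half turn about z gives the same grasp; the last joint's range is limited). The gripper opens to 85 mm and grips with 20 to 120 N. Pads are 22 mm wide; open, the fingers measure 114 mm over their backs; the gripper's body (76 mm by 85 mm) begins 54 mm behind the grasp point. The pads swing forward as they close: fully open they stand 13 mm farther back than shut.
Start: joints at [-1.231, 0.32, 1.565, -0, 1.257, -0.02], TCP at [0.202, -0.538, 0.405] pointing down, gripper open.
Joint ranges: [-3.11, 3.11], [-0.84, 2.01], [0.21, 2.61], [-1.34, 4.49], [0.05, 2.63], [-2.56, 2.56]. Speed limits (rad/s): [2.57, 2.57, 3.14, 3.14, 3.14, 3.14].

### API

Orientations are given as a rotation vector (axis times angle).
In Python, from plant import readout, vision, workorder gives the robot as it stands.
- The arm moves only by the shell command python3 -m handwheel 'ROWS' [OPENING] [FORCE]. ROWS is JSON, a list of rows, each a list of 4 numbers: the shift along the tool's x, y, z in units of 0.3 m (1.0 is 0.3 m), then the turn about the tool's z in units of 360 degrees (1.0 is 360 degrees). In form: [[dx, dy, dz, twist], ...]. A call has 1 to 20 rows; each row is the pose to reach, as a shift and turn from the pose commanded when the call began, along the tool's axes at that moment, turning the shorter way round; what a row does not reach only later rows make up. A row lasts 1/12 s, in which the tool goes at most 41.7 mm and 7.16 degrees, less where a joint would pass 70% of its speed; a pose out of reach is approached as far as the arm can. A call with a number of a shift or a turn outside -1 to 1 is refused whole. A call with a gripper value outside its range is refused whole. OPENING is the opening, from -1 (shut) to 1 (fully open), set as the call begins (- or left out, the last holds). The fingers move at their own pace and stop on an object; FORCE is the grip in N (left out, the last holds). Time passes only in rows, so rows that repeat a pose let the fingers close. It gives the time, the measured TCP pose, the force, the opening and the grip force at its end, in the units of the state.
- readout.state(): the state, without advancing time (a new reading comes with each control period).
- vision.grab_frame(name): name is "scene" or "top" or "wrist"; returns (picture, depth): 400x640x3 uint8, blue, green, red; 400x640 float32, m along the optical axis (not along the pixel's ray), 0 where there is no reading.
- vision.camera_params(name): a dict with "mtx" (3x3 intrinsics, pixels), "T" (4x4, takes a point from camera to world coordinates); the wrist camera has in their place "T_tool_cam" (4x4, takes a point from camera to tool coordinates, whose origin is the TCP and whose axes are the flange's). Camera axes: x right, y down, z forward; pixel columns grow to the right and rows downward; lengths in m; the calibration is good to about 2 mm. A picture is of the moment at which its call begins: read the wrist's pose just before it. camera_params takes no time and is no camera call.
- workorder.hand_in(): hands the job in; it is judged then, once.
The state is a dict: "clock": time; "joint_positions": joint angles; "joint_velocities": joint speeds; "tau": joint torques, N m; "tool_pos": TCP position; "eef_rot": TCP orientation; "contact_force": force on the tool from outside, world axes, zero at the start; "moment": the same for the moment, N m; "opening": finger opening in m; "grasp_force": force on a finger pad.
Only numpy, scipy, OpenCV 4.12 (cv2) and the standard library are available. Lean on these libraries where they do the work, as an engineer would, in place of code of your own. Each camera call takes 0.05 s, during which the arm holds its last target. There are 200 camera calls.

### The job

Take the longest of the three tie rods out of the rack and stand it in the empty socket of the sample cell, right down on the bottom like the rod already standing opposite. Then pick up the cap by its port block, lower it level over both rods onto the soft seal, and press it down with a steady 10 newtons or so, the seal about half squeezed but never squashed flat. Finish still holding it pressed like that, because I will then screw on the wing nuts; leave the other rods, bottles and beaker where they are.

Things in the scene. Friction and masses are not known exactly. Their poses are not given: they have to be found in the camera images.
- cell: Sample cell, fixed. Origin: centre of underside, on the barrel axis; z up, y along its long side. Grey foot 92 (x) x 164 (y) mm, clear barrel 72 across with black seal ring 75 across, top 108 above the bench. Socket blocks 32x32, tops at 50, at y=+62 (empty) and y=-62 (fixed rod 10 thick, top at 161). A valve sticks out 28 from the foot at -x, 23 high.
- socket (a point): Centre of the mouth of the empty socket, 50 mm above the bench. Vertical round hole 11.4 mm wide with a 2 mm chamfer, 44 mm deep: a rod stood in it has its foot 6 mm above the bench.
- seal (a joint): How far the black sponge seal ring on the barrel's rim is squeezed down (m): 0 free, 0.012 squashed flat. It springs back with 1500 N/m: 10 N squeezes it 6.7 mm. Free, its flat top is 108 mm above the bench and stands 13 mm above its seat. Cap weight alone squeezes it about 1.5 to 2.5 mm.
- cap: Loose grey cap, 0.2 to 0.33 kg, flat on the bench. Origin: centre of underside; z up, y along its long side. Plate 72 (x) x 164 (y) x 12 mm, two holes 16 wide at y=+62 and -62 for the rods; fits either way round. Square port block 32x32 on its middle, from 12 to 56 up; grip it across its plain x faces (28 up, a hose barb sticks out 21 at +y, a screw 7 at -y).
- cap_grip (a point): Point in the middle of the cap's port block, 40 mm above the cap's underside and 16 mm below the block's top; axes as the cap's.
- rod_rack: White drilled block, fixed, 52 (x) x 180 (y) x 45 mm high; origin: centre of its underside, z up, y along its long side. Three holes 11 mm wide in its top at y = -60, 0, +60 mm, 35 mm deep (bottom 10 mm above the bench), one tie rod standing in each, in any order. Oven doors stand close behind the work: faces at world x = 0.61 m (y > -0.1) and 0.565 m (y < -0.1), handles 40 mm in front of them.
- rod_long: The tie rod to use: steel, 10 mm thick, 155 mm long, about 0.09 kg, dark threaded upper end with a tapered tip, chamfered foot. Loose, standing in the rack with its top 165 mm above the bench; it may lean up to 2 degrees in its hole. Origin: centre of its foot; z along the rod to the tip.
- rod_mid: Shorter tie rod, 125 mm long, 10 mm thick, in the rack; stays there. Origin: centre of its foot, z along the rod.
- rod_short: Shortest tie rod, 95 mm long, 10 mm thick, in the rack; stays there. Origin: centre of its foot, z along the rod.
- sample_bottle: Square clear sample bottle with white screw cap, 62x62x142, at the back, bystander. Origin: centre of its underside.
- sample_bottle_b: A second square clear sample bottle, 62x62x142, partly filled, on the right, bystander. Origin: centre of its underside.
- wash_bottle: Wash bottle with bent spout, 103x70x209, on the left, bystander. Origin: centre of its underside.
- beaker: Small beaker, 58 wide, 70 tall, at the back, bystander. Origin: centre of its underside.

How it is judged:
By the outcome, as a careful person would: the job done as asked, in the order asked, and still so for the second after the job is handed in, while the arm keeps its last pose, push and grip.
It also fails if it takes over 72 s, if anything falls off the work surface, if the arm or the gripper's body presses on something with over 40 N, if the wrist force passes 120 N, or if a joint passes its speed limit or range.

## Working session

There is one attempt and no reset: what is moved stays moved. The work goes in short steps, Python scripts to look and compute and a shell command to move; the robot and the scene stay as the last step left them, time stands still between calls to the robot, and variables do not carry over. Pictures are saved under pics/ and viewed, at most 13 in all, crops included, and the job is handed in when it is done.

```bash
mkdir -p pics; ls; python3 - <<'E'
from plant import readout, vision
import cv2,numpy as np
s=readout.state();print({k:np.round(v,4) for k,v in s.items()})
for n in("scene","top"):
    p,d=vision.grab_frame(n);cv2.imwrite(f"pics/{n}0.png",p);np.save(f"{n}_d.npy",d);c=vision.camera_params(n);print(n,c)
print(vision.camera_params("wrist"))
E
```

```text
pics
{'clock': np.float64(0.0), 'joint_positions': array([-1.231 ,  0.3203,  1.5657, -0.    ,  1.2574, -0.02  ]), 'joint_velocities': array([-0.0002, -0.    , -0.0008, -0.0007, -0.0003,  0.0007]), 'tau': array([-2.80000e-03, -4.15531e+01, -2.34163e+01, -4.00000e-04,
        8.30000e-03, -0.00000e+00]), 'tool_pos': array([ 0.2024, -0.538 ,  0.4039]), 'eef_rot': array([-3.0892e+00, -5.6170e-01,  4.0000e-04]), 'contact_force': array([ 0.8072, -0.5109,  0.0839]), 'moment': array([0.0282, 0.0101, 0.0322]), 'grasp_force': np.float64(0.0), 'opening': np.float64(0.0853)}
scene {'mtx': array([[467.70711229,   0.        , 319.85866518],
       [  0.        , 467.70711229, 198.78452716],
       [  0.        ,   0.        ,   1.        ]]), 'T': array([[-0.90164603, -0.1752198 ,  0.39538899, -0.11421643],
       [-0.43186513,  0.41331981, -0.80166031,  1.24356609],
       [-0.02295534, -0.89356855, -0.44833948,  0.76525027],
       [ 0.        ,  0.        ,  0.        ,  1.        ]])}
top {'mtx': array([[501.29382309,   0.        , 316.6058414 ],
       [  0.        , 501.29382309, 201.7639481
[... 222 characters left out ...]
590e-03],
       [-6.39633306e-03, -5.32625400e-01, -8.46326928e-01,
         1.80195305e+00],
       [ 0.00000000e+00,  0.00000000e+00,  0.00000000e+00,
         1.00000000e+00]])}
{'mtx': array([[317.66147024,   0.        , 321.54386229],
       [  0.        , 317.66147024, 203.54984098],
       [  0.        ,   0.        ,   1.        ]]), 'T_tool_cam': array([[-6.51308824e-04, -9.55876563e-01, -2.93767887e-01,
         7.56877869e-02],
       [ 9.99999456e-01, -8.61786643e-04,  5.87038927e-04,
        -2.26223263e-04],
       [-8.14301993e-04, -2.93767345e-01,  9.55876605e-01,
         3.05955705e-02],
       [ 0.00000000e+00,  0.00000000e+00,  0.00000000e+00,
         1.00000000e+00]])}
```

View pics/scene0.png

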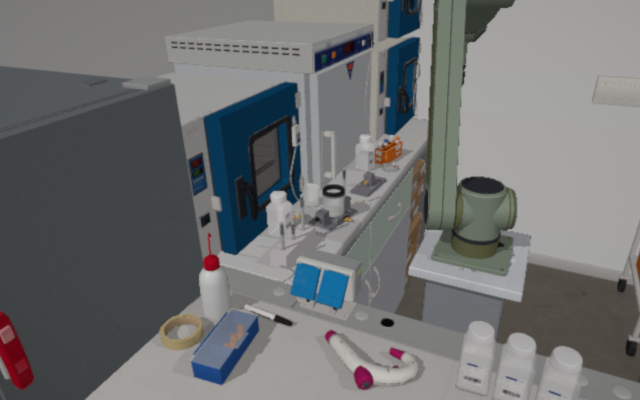

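View pics/top0.png

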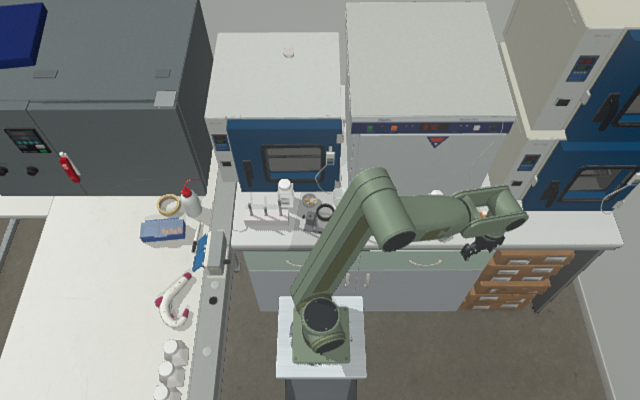

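The scene view shows the rack at about (283,250), the cell at (333,210), and the cap at (370,183). The top view shows the rack at (267,215) and the cell partly hidden by the arm at (320,213).

```bash
cat > h.py <<'E'
from plant import readout, vision
import cv2,numpy as np
from scipy.spatial.transform import Rotation as R
def tool():
    s=readout.state();T=np.eye(4);T[:3,:3]=R.from_rotvec(s["eef_rot"]).as_matrix();T[:3,3]=s["tool_pos"];return T
def cloud(d,K,T):
    v,u=np.mgrid[:d.shape[0],:d.shape[1]]
    P=np.stack([(u-K[0,2])/K[0,0]*d,(v-K[1,2])/K[1,1]*d,d],-1)
    P=P@T[:3,:3].T+T[:3,3];P[d<=0]=np.nan;return P
def wrist(name):
    T=tool();p,d=vision.grab_frame("wrist");c=vision.camera_params("wrist");Tc=T@c["T_tool_cam"]
    cv2.imwrite(f"pics/{name}.png",p);np.savez(f"{name}.npz",p=p,d=d,Tc=Tc,K=c["mtx"])
    return p,cloud(d,c["mtx"],Tc),Tc,c["mtx"]
def rel(target):  # tcp target -> tool axes, units of .3
    T=tool();return (T[:3,:3].T@(np.array(target)-T[:3,3]))/.3
E
python3 - <<'E'
from h import *
p=cv2.imread("pics/scene0.png");c=vision.camera_params("scene");P=cloud(np.load("scene_d.npy"),c["mtx"],c["T"])
for u,v in[(283,255),(282,230),(292,230),(303,205),(333,190),(345,175),(322,217),(347,215),(368,176),(370,186),(280,200),(312,190)]:print(u,v,P[v,u].round(3))
a=cv2.resize(p[150:270,230:430],None,fx=4,fy=4,interpolation=cv2.INTER_CUBIC);cv2.imwrite("pics/sc.png",a[:,:800])
E
```

```text
283 255 [0.463 0.313 0.047]
282 230 [0.479 0.283 0.107]
292 230 [0.48  0.226 0.077]
303 205 [ 0.594 -0.055  0.001]
333 190 [ 0.472 -0.046  0.087]
345 175 [ 0.557 -0.353  0.002]
322 217 [0.463 0.061 0.04 ]
347 215 [ 0.406 -0.01   0.023]
368 176 [ 0.43  -0.273  0.053]
370 186 [ 0.421 -0.273  0.013]
280 200 [0.552 0.164 0.131]
312 190 [ 0.553 -0.05   0.07 ]
```

View pics/sc.png

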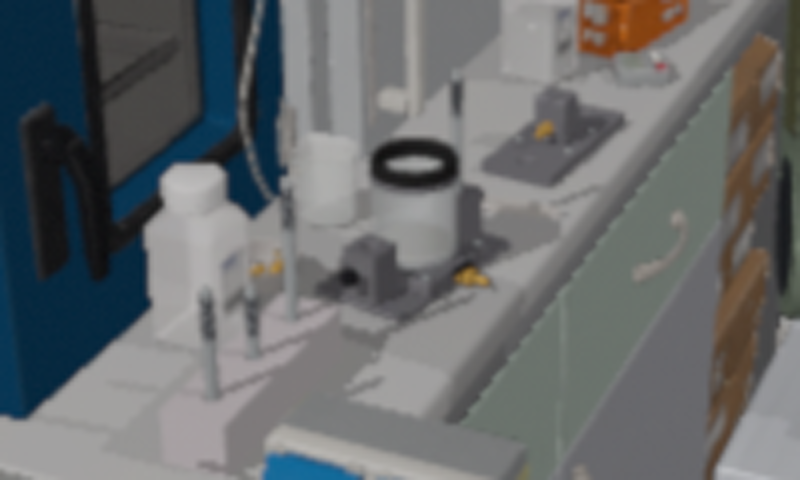

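The crop shows the longest rod nearest the cell, at crop pixel (288,250). The cell's empty socket faces the rack, at (350,275), and the cap lies beyond the cell at (555,140).

```bash
python3 -m handwheel '[[0.6,-0.65,-0.15,0.05],[0.6,-0.65,-0.15,0.057],[0.6,-0.65,-0.15,0.057],[0.6,-0.65,-0.15,0.057],[0.6,-0.65,-0.15,0.057],[0.6,-0.65,-0.15,0.057],[0.6,-0.65,-0.15,0.057],[0.6,-0.65,-0.15,0.057],[0.6,-0.65,-0.15,0.057]]'; python3 - <<'E'
from h import *
print(tool().round(3), rel([.38,-.05,.45]))
E
```

```text
clock: 0.85
tool_pos: [0.3024, -0.2916, 0.4498]
eef_rot: [3.141, 0.006, 0.0]
contact_force: [0.3, 0.0, -0.5]
opening: 0.0855
grasp_force: 0.0
[[ 1.     0.004  0.     0.302]
 [ 0.004 -1.    -0.001 -0.292]
 [ 0.     0.001 -1.     0.45 ]
 [ 0.     0.     0.     1.   ]] [ 0.26189228 -0.80435944 -0.00129332]
```

```bash
python3 -c "
from h import *
wrist('w1')"; python3 -m handwheel '[[0.26,-1,0,0],[0.26,-1,0,0],[0.26,-1,0,0],[0.26,-1,0,0],[0.26,-1,0,0],[0.26,-1,0,0],[0.26,-1,0,0],[0.26,-1,0,0],[0.26,-1,0,0],[0.26,-1,0,0],[0.26,-1,0,0]]'; python3 -c "
from h import *
wrist('w2')
a=np.vstack([cv2.imread('pics/w1.png')[60:340],cv2.imread('pics/w2.png')[60:380]]);print(a.shape);cv2.imwrite('pics/w12.png',a)"
```

```text
clock: 1.82
tool_pos: [0.38, 0.0067, 0.4493]
eef_rot: [3.141, 0.0, -0.002]
contact_force: [0.1, 0.5, -0.2]
opening: 0.0854
grasp_force: 0.0
(600, 640, 3)
```

View pics/w12.png

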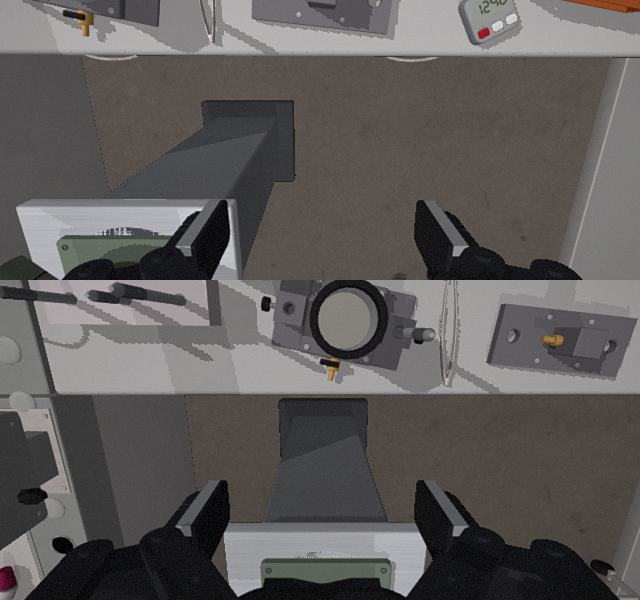

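The top strip (w1) shows the cap only at its upper edge. The lower strip (w2) shows the socket hole at (288,308), the seal ring at (349,318), the fixed rod at (425,335) and the cap at (560,340). The rack sits at the upper left, so I'll move the camera forward and left.

```bash
python3 -m handwheel '[[0.4,-0.3,0,0],[0.4,-0.3,0,0],[0.4,-0.3,0,0],[0.4,-0.3,0,0],[0.4,-0.3,0,0],[0.4,-0.3,0,0],[0.4,-0.3,0,0]]'; cat > fit.py <<'E'
from h import *
import sys
def band(P,z0,z1,x,y):
    m=(P[...,2]>z0)&(P[...,2]<z1)&(P[...,0]>x[0])&(P[...,0]<x[1])&(P[...,1]>y[0])&(P[...,1]<y[1]);return P[m]
def rect(Q):
    r=cv2.minAreaRect((Q[:,:2]*1000).astype(np.float32));return len(Q),np.round(r[0],1),np.round(r[1],1),round(r[2],1),Q[:,2].mean().round(4)
def ring(P,x=(.38,.58),y=(-.1,.1)):
    Q=band(P,.098,.114,x,y);c=Q[:,:2].mean(0)
    (cx,cy),r=cv2.minEnclosingCircle((Q[:,:2]*1000).astype(np.float32));return len(Q),round(cx,1),round(cy,1),round(r,1),np.median(Q[:,2]).round(4)
def rep(P):
    print("rack",rect(band(P,.035,.052,(.38,.58),(.1,.36))))
    print("ring",ring(P))
    print("blk+",rect(band(P,.044,.056,(.40,.55),(.03,.10))))
    print("blk-",rect(band(P,.044,.056,(.40,.55),(-.13,-.05))))
    print("capblk",rect(band(P,.050,.062,(.35,.55),(-.4,-.18))))
    print("capplate",rect(band(P,.007,.018,(.33,.56),(-.42,-.14))))
    Q=band(P,.06,.19,(.40,.55),(.12,.32))
    for z in(.07,.085,.1,.115,.13,.145,.16):
        q=Q[abs(Q[:,2]-z)<.005]
        if len(q): 
            y=np.round(q[:,1],2);print(z,[(k,np.median(q[y==k],0).round(3)[:2],(y==k).sum()) for k in np.unique(y)])
E
python3 - <<'E'
from fit import *
z=np.load('w2.npz');print('w2');rep(cloud(z['d'],z['K'],z['Tc']))
p,P,Tc,K=wrist('w3');print('w3');rep(P)
E
```

```text
clock: 2.45
tool_pos: [0.4993, 0.0965, 0.4493]
eef_rot: [3.141, -0.001, -0.002]
contact_force: [0.4, -0.5, -0.8]
opening: 0.0853
grasp_force: 0.0
w2
rack (7284, array([508.7, 213.8]), array([199.3, 104.7]), 90.0, np.float64(0.045))
ring (1978, 459.3, -31.1, 49.4, np.float64(0.1077))
blk+ (724, array([473.8,  42.5]), array([30.9, 32.1]), 79.0, np.float64(0.0501))
blk- (772, array([490.1, -74.3]), array([ 47.9, 119.6]), 89.4, np.float64(0.0501))
capblk (943, array([ 437. , -291.6]), array([34.6, 31.9]), 84.0, np.float64(0.0558))
capplate (6376, array([ 435.4, -261.4]), array([ 95.4, 235.7]), 3.3, np.float64(0.0122))
0.07 [(np.float64(0.12), array([0.541, 0.122]), np.int64(16)), (np.float64(0.13), array([0.541, 0.129]), np.int64(29)), (np.float64(0.14), array([0.541, 0.14 ]), np.int64(29)), (np.float64(0.15), array([0.542, 0.15 ]), np.int64(26)), (np.float64(0.16), array([0.485, 0.158]), np.int64(67)), (np.float64(0.17), array([0.543, 0.168]), np.int64(16)), (np.float64(0.22), array([0.482, 0.218]), np.int64(59)), (np.float64(0.28), array([0.483, 0.278]), np.int64(76))]
0.085 [(np.float
[... 2970 characters left out ...]
), (np.float64(0.16), array([0.486, 0.159]), np.int64(33)), (np.float64(0.28), array([0.486, 0.278]), np.int64(63))]
0.13 [(np.float64(0.14), array([0.549, 0.138]), np.int64(1)), (np.float64(0.16), array([0.486, 0.159]), np.int64(37)), (np.float64(0.17), array([0.486, 0.165]), np.int64(3)), (np.float64(0.28), array([0.485, 0.28 ]), np.int64(106))]
0.145 [(np.float64(0.14), array([0.55 , 0.142]), np.int64(3)), (np.float64(0.15), array([0.55 , 0.146]), np.int64(4)), (np.float64(0.16), array([0.486, 0.159]), np.int64(49)), (np.float64(0.17), array([0.486, 0.165]), np.int64(1))]
0.16 [(np.float64(0.16), array([0.484, 0.161]), np.int64(94)), (np.float64(0.17), array([0.484, 0.166]), np.int64(8))]
```

View pics/w3.png

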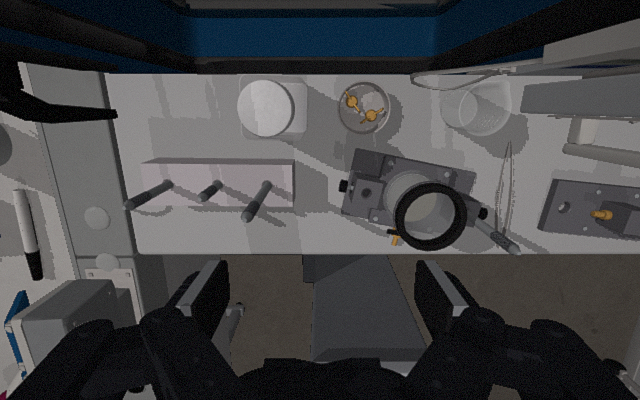

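w3 shows the rack at (220,185) with the long rod's tip at (250,213). The empty socket hole is at (366,193), the ring at (430,215), the fixed rod at (495,235) and the cap at (590,212). I'll turn the fingers to close along x, stop over the long rod and measure from there.

```bash
python3 -m handwheel '[[-0.054,-0.218,0,0.25],[-0.054,-0.218,0,0.25],[-0.054,-0.218,0,0.25],[-0.054,-0.218,0.1,0.25],[-0.054,-0.218,0.1,0.25],[-0.054,-0.218,0.1,0.25],[-0.054,-0.218,0.1,0.25],[-0.054,-0.218,0.1,0.25],[-0.054,-0.218,0.1,0.25],[-0.054,-0.218,0.1,0.25],[-0.054,-0.218,0.1,0.25],[-0.054,-0.218,0.1,0.25],[-0.054,-0.218,0.1,0.25],[-0.054,-0.218,0.1,0.25]]' 0 40; python3 - <<'E'
from fit import *
print(tool().round(4),readout.state()['joint_positions'].round(2))
p,P,Tc,K=wrist('w4')
print("cam",Tc[:3,3].round(3))
Q=band(P,.06,.168,(.46,.51),(.13,.19))
for z in np.arange(.07,.17,.015):
    q=Q[abs(Q[:,2]-z)<.006]
    if len(q):print(z.round(3),len(q),np.median(q,0).round(4),q.min(0).round(4)[:2],q.max(0).round(4)[:2])
print("ring",ring(P,y=(-.08,.05)))
print("blk+",rect(band(P,.047,.053,(.43,.53),(.03,.10))))
print("rack",rect(band(P,.042,.048,(.44,.53),(.1,.36))))
E
```

```text
clock: 3.67
tool_pos: [0.4682, 0.0173, 0.371]
eef_rot: [-2.39, 1.626, 0.14]
contact_force: [-0.0, -0.4, -0.2]
opening: 0.0427
grasp_force: 0.0
[[ 0.374  -0.9256  0.0589  0.4682]
 [-0.9019 -0.3481  0.2558  0.0173]
 [-0.2162 -0.1488 -0.9649  0.371 ]
 [ 0.      0.      0.      1.    ]] [-0.07  0.17  1.87  0.3   1.07  2.56]
cam [ 0.498 -0.042  0.325]
0.07 71 [0.4825 0.1581 0.0699] [0.4773 0.1568] [0.4871 0.1621]
0.085 79 [0.4826 0.158  0.0852] [0.4773 0.1566] [0.4871 0.1631]
0.1 91 [0.4829 0.1583 0.1002] [0.4772 0.1564] [0.4871 0.1631]
0.115 105 [0.4824 0.1581 0.1154] [0.4772 0.1566] [0.4869 0.162 ]
0.13 127 [0.4825 0.1581 0.1302] [0.4767 0.1558] [0.4873 0.1628]
0.145 153 [0.4826 0.158  0.1455] [0.4769 0.1561] [0.4875 0.1629]
0.16 172 [0.4822 0.1595 0.1592] [0.4766 0.1557] [0.4872 0.1646]
ring (4669, 461.6, -19.0, 37.1, np.float64(0.1076))
blk+ (982, array([474. ,  43.9]), array([28.8, 32.3]), 78.6, np.float64(0.05))
rack (3083, array([482.8, 221.5]), array([181.1,  52.1]), 89.4, np.float64(0.045))
```

View pics/w4.png

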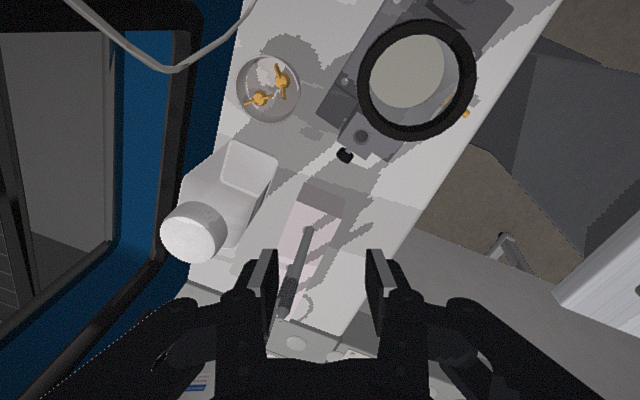

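w4 shows the tool tilted: joint 6 ran into its limit at 2.56, so the turn must go the other way. It still gave clean fits: ring centre (0.4616,-0.019), long rod near (0.4825,0.162), and the rack size matches. I'll turn back first.

```bash
python3 -m handwheel '[[0,0,0,-0.02],[0,0,0,-0.02]]'; python3 -c "
from h import *
print(tool().round(4),readout.state()['joint_positions'].round(2))"
```

```text
clock: 3.88
tool_pos: [0.4686, 0.018, 0.3712]
eef_rot: [-2.488, 1.465, 0.117]
contact_force: [-0.5, 0.3, 0.3]
opening: 0.0426
grasp_force: 0.0
[[ 0.4908 -0.8694  0.0577  0.4686]
 [-0.8491 -0.4624  0.2555  0.018 ]
 [-0.1954 -0.1744 -0.9651  0.3712]
 [ 0.      0.      0.      1.    ]] [-0.07  0.17  1.87  0.3   1.07  2.43]
```

```bash
cat > lg.py <<'E'
from h import *
import json
s=readout.state();T=tool();open('log.jsonl','a').write(json.dumps([list(map(float,s[k])) for k in('joint_positions','tool_pos','eef_rot')])+'\n')
print('q',s['joint_positions'].round(3),'x',T[:3,0].round(3),'z',T[:3,2].round(4),'F',np.round(s['contact_force'],1))
E
python3 lg.py
python3 -m handwheel '[[0,0,-0.2,-0.4],[0,0,-0.2,-0.4],[0,0,-0.2,-0.4],[0,0,-0.2,-0.4],[0,0,-0.2,-0.4],[0,0,-0.2,-0.4],[0,0,-0.2,-0.4],[0,0,-0.2,-0.4],[0,0,-0.2,-0.4],[0,0,-0.2,-0.4],[0,0,-0.2,-0.4],[0,0,-0.2,-0.4],[0,0,-0.2,-0.4],[0,0,-0.2,-0.4],[0,0,-0.2,-0.4],[0,0,-0.2,-0.4],[0,0,-0.2,-0.4],[0,0,-0.2,-0.4],[0,0,-0.2,-0.4],[0,0,-0.2,-0.4]]'; python3 lg.py
```

```text
q [-0.066  0.171  1.873  0.299  1.075  2.429] x [ 0.491 -0.849 -0.195] z [ 0.0577  0.2555 -0.9651] F [-0.5  0.3  0.3]
clock: 5.55
tool_pos: [0.4656, 0.0037, 0.4292]
eef_rot: [-2.233, -1.956, -0.32]
contact_force: [0.1, -0.6, -0.2]
opening: 0.0433
grasp_force: 0.0
q [-0.098  0.122  1.778  0.28   1.221 -0.06 ] x [0.124 0.957 0.261] z [ 0.0575  0.2555 -0.9651] F [ 0.1 -0.6 -0.2]
```

```bash

python3 -m handwheel '[[0,0,0,-0.38],[0,0,0,-0.38],[0,0,0,-0.38],[0,0,0,-0.38],[0,0,0,-0.38],[0,0,0,-0.38],[0,0,0,-0.38],[0,0,0,-0.38],[0,0,0,-0.38],[0,0,0,-0.38],[0,0,0,-0.38],[0,0,0,-0.38],[0,0,0,-0.38],[0,0,0,-0.38],[0,0,0,-0.38],[0,0,0,-0.38],[0,0,0,-0.38],[0,0,0,-0.38],[0,0,0,-0.38],[0,0,0,-0.38]]'; python3 lg.py
python3 -m handwheel '[[0,0,0,-0.1],[0,0,0,-0.1],[0,0,0,-0.1],[0,0,0,-0.1],[0,0,0,-0.1],[0,0,0,-0.1]]'; python3 lg.py
```

```text
clock: 7.22
tool_pos: [0.4657, 0.0037, 0.4292]
eef_rot: [-0.997, 2.81, 0.336]
contact_force: [0.1, -0.2, -0.3]
opening: 0.0428
grasp_force: 0.0
q [-0.098  0.122  1.778  0.28   1.221 -2.444] x [-0.77  -0.603 -0.206] z [ 0.0575  0.2556 -0.9651] F [ 0.1 -0.2 -0.3]
clock: 7.72
tool_pos: [0.4511, 0.108, 0.444]
eef_rot: [-1.596, 2.545, 0.089]
contact_force: [-0.1, 0.5, -0.4]
opening: 0.0428
grasp_force: 0.0
q [ 0.177  0.093  1.764  0.114  1.181 -2.552] x [-0.429 -0.891 -0.146] z [ 0.0841  0.122  -0.989 ] F [-0.1  0.5 -0.4]
```

```bash
cat > kin.py <<'E'
from h import *
import json
from scipy.optimize import least_squares
def rx(a,s):return R.from_rotvec(np.array(s)*a).as_matrix()
Z=[0,0,1];Y=[0,1,0]
def fk(q,p):
    d1,a1,a2,e,a3,w,d6,lat=p
    A=rx(q[0],Z);t=A@[a1,lat,d1]
    A=A@rx(q[1],Y);t=t+A@[0,0,a2]
    A=A@rx(q[2],Y);t=t+A@[e,0,a3]
    A=A@rx(q[3],Z)
    A=A@rx(q[4],Y);t=t+A@[w,0,d6]
    A=A@rx(-q[5]*SG,Z) if 0 else A@rx(q[5],Z)
    return t,A@rx(OFF,Z)
OFF=np.pi/2
def data():
    D=[json.loads(l) for l in open('log.jsonl')]
    D.append([[-1.231,.3203,1.5657,0,1.2574,-.02],[.2024,-.538,.4039],[-3.0892,-.5617,.0004]]);return D
def fit():
    D=data()
    f=lambda p:np.concatenate([fk(q,p)[0]-t for q,t,r in D])
    return least_squares(lambda p:np.r_[f(p),1e-4*p],[.2,0,.4,0,.4,0,.1,0])
if __name__=="__main__":
    s=fit();print(s.x.round(4),abs(s.fun[:-8]).max())
    for q,t,r in data():print((R.from_rotvec(r).inv()*R.from_matrix(fk(q,s.x)[1])).as_rotvec().round(3))
E
python3 kin.py
```

```text
[1.403e-01 1.000e-04 5.917e-01 2.520e-02 4.171e-01 1.000e-04 1.448e-01
 1.150e-02] 1.2282362560456228e-05
[-0. -0.  0.]
[ 0. -0. -0.]
[-0.  0. -0.]
[ 0. -0. -0.]
[ 0. -0. -0.]
```

```bash
cat > sim.py <<'E'
from kin import *
p=fit().x
lo=np.array([-3.11,-.84,.21,-1.34,.05,-2.56]);hi=np.array([3.11,2.01,2.61,4.49,2.63,2.56])
def ik(q0,t,A,w):
    f=lambda q:np.r_[fk(q,p)[0]-t,w*R.from_matrix(fk(q,p)[1].T@A).as_rotvec()]
    return least_squares(f,np.clip(q0,lo+1e-6,hi-1e-6),bounds=(lo,hi)).x
def call(q,row,w,n):
    t0,A0=fk(q,p);tt=t0+A0@np.array(row[:3])*.3
    tg=R.from_matrix(A0)*R.from_rotvec([0,0,row[3]*2*np.pi])
    ct,cR=t0,R.from_matrix(A0)
    for i in range(n):
        d=tt-ct;ct=ct+d*min(1,.0417/max(1e-9,np.linalg.norm(d)))
        r=(cR.inv()*tg).as_rotvec();cR=cR*R.from_rotvec(r*min(1,np.radians(7.16)/max(1e-9,np.linalg.norm(r))))
        q=ik(q,ct,cR.as_matrix(),w);ct,A=fk(q,p);cR=R.from_matrix(A)
    return q
if __name__=="__main__":
    D=data()
    for w in(.1,.2,.3,.5,1):
        q=call(D[2][0],[0,0,0,-.1],w,6);print(w,q.round(3),fk(q,p)[1][:,2].round(3))
    print(np.round(D[3][0],3))
E
python3 sim.py
```

```text
0.1 [-0.033  0.114  1.775  0.072  1.186 -2.56 ] [ 0.069  0.064 -0.996]
0.2 [-0.02   0.114  1.774  0.076  1.186 -2.56 ] [ 0.07   0.069 -0.995]
0.3 [ 1.000e-03  1.130e-01  1.773e+00  8.400e-02  1.185e+00 -2.560e+00] [ 0.072  0.078 -0.994]
0.5 [ 0.08   0.106  1.766  0.116  1.187 -2.56 ] [ 0.076  0.114 -0.991]
1 [ 0.332  0.066  1.724  0.209  1.219 -2.56 ] [ 0.066  0.229 -0.971]
[ 0.177  0.093  1.764  0.114  1.181 -2.552]
```

```bash
cat > t.py <<'E'
import sim
from sim import *
sim.lo=lo;D=data()
lo[5]=-2.552;hi[5]=2.552
t0,A0=fk(D[2][0],p)
tg=A0@rx(-.2*np.pi,Z)
q3=ik([.19,.2,1.6,0,1.2,1.6],np.array([.4993,.0965,.4493]),R.from_rotvec([3.141,-.001,-.002]).as_matrix(),.5)
t3,A3=fk(q3,p)
for w in(.2,.3,.4,.6,.7,.8):
    a=ik(D[2][0],t0,tg,w)
    b=call(D[2][0],[0,0,0,-.1],w,6)
    c=ik(q3,t3+A3@[-.0162,-.0654,.03],A3@rx(np.pi/2,Z),w)
    d=call(q3,[-.054,-.218,.1,.25],w,14)
    print(w,a.round(3),b.round(3),'|',c.round(3),d.round(3))
print(D[3][0],'w4: -.07 .17 1.87 .3 1.07 2.56', q3.round(3))
E
python3 t.py
```

```text
0.2 [ 0.032  0.107  1.782  0.033  1.153 -2.552] [-0.019  0.114  1.774  0.073  1.185 -2.552] | [0.114 0.169 1.84  0.495 0.984 2.552] [0.198 0.188 1.737 0.342 1.152 2.552]
0.3 [ 0.081  0.103  1.78   0.06   1.156 -2.552] [ 2.000e-03  1.130e-01  1.773e+00  8.100e-02  1.184e+00 -2.552e+00] | [0.049 0.175 1.887 0.46  0.961 2.552] [0.181 0.188 1.747 0.337 1.145 2.552]
0.4 [ 0.132  0.096  1.777  0.089  1.162 -2.552] [ 0.031  0.111  1.771  0.092  1.183 -2.552] | [-0.024  0.177  1.934  0.416  0.941  2.552] [0.157 0.188 1.761 0.331 1.135 2.552]
0.6 [ 0.217  0.078  1.771  0.137  1.177 -2.552] [ 0.153  0.096  1.756  0.144  1.194 -2.552] | [-0.177  0.153  2.001  0.306  0.943  2.552] [-0.031  0.178  1.837  0.248  1.102  2.552]
0.7 [ 0.249  0.069  1.769  0.154  1.184 -2.552] [ 0.214  0.087  1.746  0.168  1.201 -2.552] | [-0.253  0.124  2.014  0.246  0.976  2.552] [-0.154  0.162  1.868  0.191  1.102  2.552]
0.8 [ 0.274  0.061  1.768  0.168  1.19  -2.552] [ 0.264  0.078  1.738  0.186  1.208 -2.552] | [-0.32   0.088  2.018  0.193  1.019  2.552] [-0.259  0.142  1.885  0.142  1.112  2.552]
[0.17730745393781555, 0.09339458258527478, 1.7644426177576606, 0.11408189766543375, 1.1809890943714159, -2.551946579350665] w4: -.07 .17 1.87 .3 1.07 2.56 [ 0.168  0.188  1.632 -0.     1.322  1.74 ]
```

```bash
cat > s.py <<'E'
import sim
from sim import *
lo[5]=-2.552;hi[5]=2.552
q0=np.array(data()[-2][0]);t0,A0=fk(q0,p)
def out(row,w=.5):
    q=ik(q0,t0+A0@np.array(row[:3])*.3,A0@rx(row[3]*2*np.pi,Z),w);return q
rng=np.random.default_rng(0);res=[]
for k in range(500):
    row=np.r_[rng.uniform(-1,1,2),rng.uniform(-1,.2),rng.choice([0,rng.uniform(-.2,.02)])]
    q=out(row);t,A=fk(q,p)
    if t[2]<.40 or t[2]>.8: continue
    e=np.linalg.norm(A[:2,2]);res.append((e,row.round(2),q.round(2),t.round(2)))
res.sort(key=lambda r:r[0])
for r in res[:8]:
    q=out(r[1],.45);print(round(r[0],3),r[1],r[2],r[3],np.linalg.norm(fk(q,p)[1][:2,2]).round(3))
E
python3 s.py
```

```text
0.087 [ 0.68 -0.67 -0.38  0.  ] [-0.13  0.22  1.39  0.03  1.46 -2.55] [ 0.55 -0.05  0.54] 0.084
0.087 [ 0.54 -0.75 -0.18  0.  ] [-0.09  0.29  1.41  0.02  1.35 -2.55] [ 0.59 -0.04  0.48] 0.086
0.088 [ 0.78 -0.55 -0.25  0.  ] [-0.12  0.15  1.58 -0.01  1.32 -2.55] [ 0.51 -0.05  0.49] 0.09
0.088 [ 0.78 -0.31 -0.32  0.  ] [-0.08  0.03  1.67  0.01  1.35 -2.55] [ 0.44 -0.02  0.51] 0.088
0.088 [ 0.74 -0.37 -0.39  0.  ] [-0.09  0.05  1.59  0.02  1.42 -2.55] [ 0.46 -0.03  0.53] 0.086
0.089 [ 0.85 -0.34 -0.3   0.  ] [-0.11  0.04  1.69 -0.01  1.32 -2.55] [ 0.44 -0.04  0.5 ] 0.091
0.089 [ 0.68 -0.43 -0.37 -0.  ] [-0.08  0.09  1.55  0.03  1.42 -2.55] [ 0.48 -0.02  0.53] 0.086
0.09 [ 0.46 -0.65  0.04  0.  ] [-0.05  0.29  1.58  0.    1.19 -2.55] [ 0.57 -0.01  0.42] 0.09
```

```bash
cat > s2.py <<'E'
from sim import *
lo[5]=-2.552;hi[5]=2.552
q0=np.array(data()[-2][0]);t0,A0=fk(q0,p)
for T1 in([.42,-.29,.46],[.38,-.32,.46],[.45,-.25,.46],[.45,-.18,.46]):
    d=A0.T@(np.array(T1)-t0)/.3
    q1=ik(q0,np.array(T1),A0@rx(.12*2*np.pi,Z),.5);t1,A1=fk(q1,p)
    print('call1',d.round(3),q1.round(2),A1[:,2].round(3))
    ex=(q1[5]+2.552)/6.283
    for e in(.03,.05,.07,.09):
        q2=ik(q1,t1,A1@rx(-(ex+e)*2*np.pi,Z),.5);t2,A2=fk(q2,p);print('  tw',-(ex+e).round(3),q2.round(2),t2.round(2),A2[:,2].round(3))
E
python3 s2.py
```

```text
call1 [ 1.219 -0.487 -0.223] [-0.63  0.19  1.6   0.13  1.36 -2.55] [ 0.072  0.106 -0.992]
  tw -0.03 [-0.53  0.18  1.59  0.09  1.36 -2.55] [ 0.45 -0.24  0.47] [ 0.052  0.069 -0.996]
  tw -0.05 [-0.47  0.18  1.6   0.06  1.34 -2.55] [ 0.46 -0.21  0.47] [ 0.044  0.04  -0.998]
  tw -0.07 [-0.4   0.17  1.62  0.02  1.32 -2.55] [ 0.47 -0.19  0.47] [ 0.04   0.006 -0.999]
  tw -0.09 [-0.34  0.15  1.65 -0.02  1.29 -2.55] [ 0.47 -0.16  0.46] [ 0.043 -0.032 -0.999]
call1 [ 1.366 -0.411 -0.247] [-0.67  0.16  1.62  0.11  1.36 -2.55] [ 0.059  0.09  -0.994]
  tw -0.03 [-0.58  0.16  1.62  0.07  1.36 -2.55] [ 0.43 -0.25  0.47] [ 0.038  0.054 -0.998]
  tw -0.05 [-0.51  0.16  1.63  0.04  1.35 -2.55] [ 0.44 -0.23  0.47] [ 0.028  0.026 -0.999]
  tw -0.07 [-0.45  0.15  1.64  0.    1.33 -2.55] [ 0.45 -0.2   0.47] [ 0.024 -0.007 -1.   ]
  tw -0.09 [-0.38  0.13  1.67 -0.03  1.3  -2.55] [ 0.45 -0.17  0.46] [ 0.025 -0.045 -0.999]
call1 [ 1.058 -0.519 -0.199] [-0.57  0.19  1.61  0.15  1.34 -2.54] [ 0.084  0.122 -0.989]
  tw -0.031 [-0.48  0.19  1.59  0.11  1.34 -2.55] [ 0.47 -0.21  0.47] [ 0.065  0.083 -0.994]
  tw -0.051 [-0.42  0.18  1.6   0.07  1.33 -2.55] [ 0.48 -0.19  0.47] [ 0.058  0.053 -0.997]
  tw -0.071 [-0.35  0.17  1.62  0.04  1.31 -2.55] [ 0.48 -0.16  0.46] [ 0.056  0.019 -0.998]
  tw -0.091 [-0.29  0.16  1.65 -0.    1.27 -2.55] [ 0.48 -0.13  0.46] [ 0.061 -0.021 -0.998]
call1 [ 0.85  -0.417 -0.17 ] [-0.45  0.14  1.67  0.15  1.31 -2.42] [ 0.084  0.122 -0.989]
  tw -0.051 [-0.35  0.13  1.66  0.1   1.31 -2.55] [ 0.46 -0.14  0.46] [ 0.07   0.08  -0.994]
  tw -0.071 [-0.28  0.13  1.67  0.07  1.3  -2.55] [ 0.47 -0.12  0.47] [ 0.067  0.049 -0.997]
  tw -0.091 [-0.22  0.12  1.69  0.03  1.27 -2.55] [ 0.47 -0.09  0.46] [ 0.07   0.015 -0.997]
  tw -0.111 [-0.15  0.1   1.71 -0.01  1.24 -2.55] [ 0.47 -0.06  0.46] [ 0.08  -0.022 -0.997]
```

```bash
sed -i "s/for T1 in.*/for T1 in([.35,-.38,.46],[.3,-.43,.46],[.24,-.47,.46],[.15,-.5,.46]):/; s/rx(.12\*2/rx(.25*2/;s/(.03,.05,.07,.09)/(.05,.065,.08,.095)/" s2.py; python3 s2.py
```

```text
call1 [ 1.587 -0.408 -0.28 ] [-0.89  0.2   1.59  0.14  1.39 -2.04] [ 0.084  0.122 -0.989]
  tw -0.132 [-0.73  0.2   1.58  0.08  1.38 -2.55] [ 0.4  -0.33  0.47] [ 0.041  0.069 -0.997]
  tw -0.147 [-0.69  0.19  1.59  0.06  1.37 -2.55] [ 0.41 -0.31  0.47] [ 0.032  0.047 -0.998]
  tw -0.162 [-0.64  0.18  1.61  0.03  1.35 -2.55] [ 0.42 -0.29  0.46] [ 0.025  0.022 -0.999]
  tw -0.177 [-0.59  0.17  1.63  0.01  1.32 -2.55] [ 0.42 -0.27  0.46] [ 0.021 -0.008 -1.   ]
call1 [ 1.807 -0.331 -0.314] [-1.02  0.22  1.57  0.14  1.42 -2.17] [ 0.084  0.122 -0.989]
  tw -0.111 [-0.87  0.21  1.56  0.08  1.41 -2.55] [ 0.36 -0.39  0.47] [ 0.036  0.077 -0.996]
  tw -0.126 [-0.82  0.21  1.57  0.06  1.39 -2.55] [ 0.37 -0.37  0.47] [ 0.025  0.057 -0.998]
  tw -0.141 [-0.77  0.2   1.58  0.03  1.38 -2.55] [ 0.38 -0.35  0.46] [ 0.015  0.033 -0.999]
  tw -0.156 [-0.72  0.18  1.61  0.01  1.35 -2.55] [ 0.39 -0.33  0.46] [ 0.006  0.006 -1.   ]
call1 [ 2.011 -0.21  -0.347] [-1.16  0.23  1.55  0.13  1.44 -2.3 ] [ 0.084  0.122 -0.989]
  tw -0.09 [-1.    0.22  1.55  0.07  1.43 -2.55] [ 0.3  -0.43  0.47] [ 0.032  0.085 -0.996]
  tw -0.105 [-0.96  0.22  1.55  0.06  1.42 -2.55] [ 0.32 -0.42  0.47] [ 0.019  0.067 -0.998]
  tw -0.12 [-0.91  0.21  1.57  0.03  1.4  -2.55] [ 0.33 -0.4   0.46] [ 0.006  0.046 -0.999]
  tw -0.135 [-0.86  0.19  1.59  0.01  1.37 -2.55] [ 0.34 -0.38  0.46] [-0.005  0.021 -1.   ]
call1 [ 2.229  0.017 -0.385] [-1.33  0.23  1.56  0.11  1.46 -2.47] [ 0.084  0.122 -0.989]
  tw -0.063 [-1.18  0.22  1.55  0.06  1.45 -2.55] [ 0.22 -0.47  0.47] [ 0.029  0.095 -0.995]
  tw -0.078 [-1.13  0.21  1.56  0.05  1.44 -2.55] [ 0.24 -0.46  0.47] [ 0.013  0.081 -0.997]
  tw -0.093 [-1.09  0.2   1.58  0.03  1.42 -2.55] [ 0.25 -0.45  0.46] [-0.002  0.063 -0.998]
  tw -0.108 [-1.04  0.19  1.6   0.01  1.39 -2.55] [ 0.27 -0.43  0.46] [-0.017  0.041 -0.999]
```

```bash

python3 -m handwheel '[[0.2,-0.03,-0.05,0.25],[0.3,-0.1,-0.1,0.25],[0.5,-0.1,-0.1,0.25],[0.9,-0.165,-0.157,0.25],[0.9,-0.165,-0.157,0.25],[0.9,-0.165,-0.157,0.25],[0.9,-0.165,-0.157,0.25],[0.9,-0.165,-0.157,0.25],[0.9,-0.165,-0.157,0.25],[0.9,-0.165,-0.157,0.25],[0.9,-0.165,-0.157,0.25],[0.9,-0.165,-0.157,0.25],[0.9,-0.165,-0.157,0.25],[0.9,-0.165,-0.157,0.25]]'; python3 lg.py; python3 -c "
from h import *
print(rel([.3,-.43,.46]))"
```

```text
clock: 8.88
tool_pos: [0.3766, -0.1609, 0.452]
eef_rot: [0.692, 3.001, 0.214]
contact_force: [-0.1, 0.3, -0.2]
opening: 0.0427
grasp_force: 0.0
q [-0.484  0.019  1.825  0.154  1.284 -1.644] x [-0.898  0.439 -0.022] z [ 0.0836  0.1224 -0.989 ] F [-0.1  0.3 -0.2]
[-0.16522059 -0.90464984 -0.15745255]
```

```bash

python3 -m handwheel '[[-0.165,-0.905,-0.157,0],[-0.165,-0.905,-0.157,0],[-0.165,-0.905,-0.157,0],[-0.165,-0.905,-0.157,0],[-0.165,-0.905,-0.157,0],[-0.165,-0.905,-0.157,0],[-0.165,-0.905,-0.157,0],[-0.165,-0.905,-0.157,0]]'; python3 lg.py
python3 -m handwheel '[[0,0,0,-0.15],[0,0,0,-0.15],[0,0,0,-0.15],[0,0,0,-0.15],[0,0,0,-0.15],[0,0,0,-0.15],[0,0,0,-0.15],[0,0,0,-0.15],[0,0,0,-0.15],[0,0,0,-0.15]]'; python3 lg.py
```

```text
clock: 9.55
tool_pos: [0.3002, -0.4351, 0.459]
eef_rot: [0.693, 3.001, 0.209]
contact_force: [0.4, -0.5, -0.0]
opening: 0.0427
grasp_force: 0.0
q [-1.025  0.229  1.558  0.135  1.415 -2.167] x [-0.898  0.44  -0.022] z [ 0.0829  0.1195 -0.9894] F [ 0.4 -0.5 -0. ]
clock: 10.38
tool_pos: [0.3999, -0.3223, 0.4617]
eef_rot: [-0.439, 3.11, 0.018]
contact_force: [-0.3, -0.5, 0.0]
opening: 0.0427
grasp_force: 0.0
q [-0.703  0.192  1.596  0.008  1.361 -2.556] x [-0.961 -0.277 -0.002] z [-0.0012  0.0113 -0.9999] F [-0.3 -0.5  0. ]
```

The tilt is down to about 0.65°. Next I'll go to the rod with the fingers closing along the cell's x (yaw 78.6°).

```bash

python3 -m handwheel '[[-0.2,0.3,0,0.326],[-0.35,0.7,0,0.326],[-0.35,0.7,0,0.326],[-0.35,0.7,0,0.326],[-0.35,0.7,0,0.326],[-0.35,0.7,0,0.326],[-0.35,0.7,0,0.326],[-0.35,0.7,0,0.326],[-0.35,0.7,0,0.326],[-0.35,0.7,0,0.326],[-0.35,0.7,0,0.326],[-0.35,0.7,0,0.326],[-0.35,0.7,0,0.326],[-0.35,0.7,0,0.326],[-0.35,0.7,0,0.326],[-0.35,0.7,0,0.326],[-0.35,0.7,0,0.326]]'; python3 lg.py; python3 -c "
from h import *
T=tool();print(np.degrees(np.arctan2(T[1,0],T[0,0])));print(rel([.4825,.162,.46]))"
```

```text
clock: 11.8
tool_pos: [0.442, -0.0925, 0.4644]
eef_rot: [-2.419, -1.989, -0.01]
contact_force: [-0.8, 0.0, 0.0]
opening: 0.0425
grasp_force: 0.0
q [-0.235  0.088  1.715  0.011  1.342 -0.044] x [0.193 0.981 0.011] z [-0.0013  0.0115 -0.9999] F [-0.8  0.   0. ]
78.87302670527546
[ 0.8583531  -0.03130865  0.02423316]
```

```bash

python3 -m handwheel '[[0.86,-0.03,0.02,0],[0.86,-0.03,0.02,0],[0.86,-0.03,0.02,0],[0.86,-0.03,0.02,0],[0.86,-0.03,0.02,0],[0.86,-0.03,0.02,0],[0.86,-0.03,0.02,0],[0.86,-0.03,0.02,0],[0.86,-0.03,0.02,0]]' ; python3 lg.py; python3 -c "
from h import *
print(rel([.4827,.1602,.282]))"
```

```text
clock: 12.55
tool_pos: [0.4813, 0.1621, 0.4609]
eef_rot: [-2.411, -1.999, -0.008]
contact_force: [0.9, -0.3, -0.0]
opening: 0.0423
grasp_force: 0.0
q [0.299 0.181 1.613 0.011 1.347 0.483] x [0.185 0.983 0.01 ] z [-0.0022  0.0102 -0.9999] F [ 0.9 -0.3 -0. ]
[-0.01121915  0.00827244  0.59612057]
```

```bash

python3 -m handwheel '[[-0.01,0.008,0.12,0],[-0.01,0.008,0.24,0],[-0.01,0.008,0.34,0],[-0.01,0.008,0.42,0],[-0.01,0.008,0.5,0],[-0.01,0.008,0.56,0],[-0.01,0.008,0.596,0],[-0.01,0.008,0.596,0],[-0.01,0.008,0.596,0]]'; python3 lg.py
python3 -m handwheel '[[0,0,0,0],[0,0,0,0],[0,0,0,0],[0,0,0,0],[0,0,0,0],[0,0,0,0],[0,0,0,0],[0,0,0,0]]' -1 50; python3 lg.py
```

```text
clock: 13.3
tool_pos: [0.4833, 0.1591, 0.2823]
eef_rot: [-2.415, -1.995, -0.008]
contact_force: [0.7, -0.5, -0.4]
opening: 0.0426
grasp_force: 0.0
q [0.292 0.331 1.891 0.014 0.919 0.474] x [0.189 0.982 0.01 ] z [-0.0021  0.0107 -0.9999] F [ 0.7 -0.5 -0.4]
clock: 13.97
tool_pos: [0.4831, 0.1608, 0.2833]
eef_rot: [-2.412, -1.998, -0.01]
contact_force: [-2.0, 0.6, 6.1]
opening: 0.0084
grasp_force: 48.7
q [0.295 0.33  1.89  0.014 0.92  0.474] x [0.186 0.982 0.011] z [-0.0013  0.0116 -0.9999] F [-2.   0.6  6.1]
```

```bash

python3 -m handwheel '[[0,0,-0.06,0],[0,0,-0.16,0],[0,0,-0.28,0],[0,0,-0.367,0],[0,0,-0.367,0],[0,0,-0.367,0],[0,0,-0.367,0]]'; python3 lg.py
python3 - <<'E'
from fit import *
p,P,Tc,K=wrist('w5');T=tool()
# rod in tool coords
Q=P.reshape(-1,3);Q=(Q-T[:3,3])@T[:3,:3]
for z in np.arange(.12,.30,.015):
    q=Q[(abs(Q[:,2]-z)<.007)&(abs(Q[:,0])<.014)&(abs(Q[:,1])<.012)]
    if len(q)>5:print(z.round(3),len(q),np.median(q,0).round(4),q.min(0).round(4)[:2],q.max(0).round(4)[:2])
print("blk+",rect(band(P,.047,.053,(.43,.53),(.02,.10))));print("ring",ring(P,y=(-.08,.04)))
E
```

```text
clock: 14.55
tool_pos: [0.4831, 0.1593, 0.3916]
eef_rot: [-2.412, -1.998, -0.008]
contact_force: [0.5, 0.2, -1.0]
opening: 0.0088
grasp_force: 49.0
q [0.293 0.224 1.733 0.012 1.183 0.476] x [0.186 0.982 0.01 ] z [-0.0025  0.0108 -0.9999] F [ 0.5  0.2 -1. ]
0.12 1981 [0.0049 0.     0.1221] [-0.012 -0.012] [0.014 0.012]
0.135 1468 [0.0064 0.0004 0.1352] [-0.0107 -0.012 ] [0.014  0.0119]
0.15 908 [0.0112 0.0002 0.1491] [ 0.002 -0.012] [0.0125 0.0115]
0.165 583 [0.0109 0.0004 0.163 ] [ 0.0016 -0.012 ] [0.0123 0.0116]
0.18 199 [0.004  0.0004 0.1795] [ 0.001  -0.0039] [0.0051 0.0052]
0.195 163 [0.0038 0.0004 0.1946] [ 0.0003 -0.0042] [0.0048 0.0054]
0.21 126 [0.0035 0.0004 0.2098] [ 0.0005 -0.004 ] [0.0049 0.0053]
0.225 105 [0.0033 0.0004 0.2247] [ 0.0005 -0.0042] [0.0044 0.0052]
0.24 83 [0.0033 0.0005 0.239 ] [ 0.     -0.0038] [0.0043 0.0053]
0.255 69 [0.003  0.0005 0.2548] [ 0.0001 -0.0041] [0.0039 0.005 ]
0.27 35 [0.0026 0.0005 0.2662] [-0.0004 -0.0043] [0.0036 0.0052]
blk+ (0, array([0., 0.]), array([0., 0.]), 0.0, np.float64(nan))
ring (400, 453.8, 11.8, 18.7, np.float64(0.1071))fit.py:6: RuntimeWarning: Mean of empty slice.
  r=cv2.minAreaRect((Q[:,:2]*1000).astype(np.float32));return len(Q),np.round(r[0],1),np.round(r[1],1),round(r[2],1),Q[:,2].mean().round(4)
  ret = ret.dtype.type(ret / rcount)
```

View pics/w5.png

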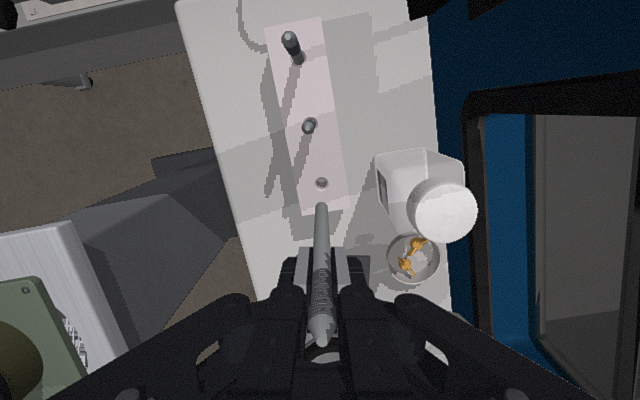

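w5 shows the rod held straight between the pads: foot at about (321,207), its rack hole now empty at (321,183), and the other two rods undisturbed.

```bash
cat > ft.py <<'E'
from h import *
T=tool();f=T@[-.0024,.0005,.2726,1];print('foot',f[:3].round(4))
d=np.r_[.4738,.0422,f[2]]-f[:3];print('rel',(T[:3,:3].T@d/.3).round(4))
E
python3 ft.py
```

```text
foot [0.482  0.1597 0.1184]
rel [-0.3898  0.046  -0.004 ]
```

```bash

python3 -m handwheel '[[-0.08,0.01,0,0],[-0.18,0.02,0,0],[-0.29,0.03,0,0],[-0.36,0.046,-0.004,0],[-0.39,0.046,-0.004,0],[-0.39,0.046,-0.004,0],[-0.39,0.046,-0.004,0]]'; python3 ft.py
python3 -m handwheel '[[0,0,0.05,0],[0,0,0.1,0],[0,0,0.15,0],[0,0,0.17,0],[0,0,0.17,0],[0,0,0.17,0]]';python3 ft.py;python3 lg.py
python3 - <<'E'
from fit import *
p,P,Tc,K=wrist('w6');T=tool()
Q=(P.reshape(-1,3)-T[:3,3])@T[:3,:3]
for z in (.19,.22,.25,.265):
    q=Q[(abs(Q[:,2]-z)<.007)&(abs(Q[:,0])<.014)&(abs(Q[:,1])<.012)]
    if len(q)>5:print(z,len(q),np.median(q,0).round(4))
print("blk+",rect(band(P,.047,.053,(.43,.53),(.02,.10))))
cv2.imwrite('pics/w6c.png',cv2.resize(p[80:300,220:420],None,fx=2.5,fy=2.5,interpolation=cv2.INTER_CUBIC))
E
```

```text
clock: 15.18
tool_pos: [0.4752, 0.042, 0.3913]
eef_rot: [-2.412, -1.995, -0.008]
contact_force: [-0.8, -1.0, -0.6]
opening: 0.0085
grasp_force: 49.0
foot [0.4744 0.0428 0.1187]
rel [-0.0023 -0.0015 -0.    ]
clock: 15.68
tool_pos: [0.4754, 0.0432, 0.3411]
eef_rot: [-2.411, -1.999, -0.009]
contact_force: [0.4, 0.0, -0.7]
opening: 0.0085
grasp_force: 48.9
foot [0.475  0.0439 0.0685]
rel [-0.0063 -0.0029 -0.0001]
q [0.063 0.221 1.877 0.013 1.044 0.243] x [0.185 0.983 0.011] z [-0.0018  0.0114 -0.9999] F [ 0.4  0.  -0.7]
0.19 176 [ 0.0038 -0.0003  0.1894]
0.22 114 [ 0.0033 -0.0003  0.2199]
0.25 72 [ 0.0031 -0.0004  0.2499]
0.265 64 [ 0.0027 -0.0004  0.2643]
blk+ (1062, array([473.6,  41.9]), array([32.8, 31.8]), 78.2, np.float64(0.0501))
```

View pics/w6c.png

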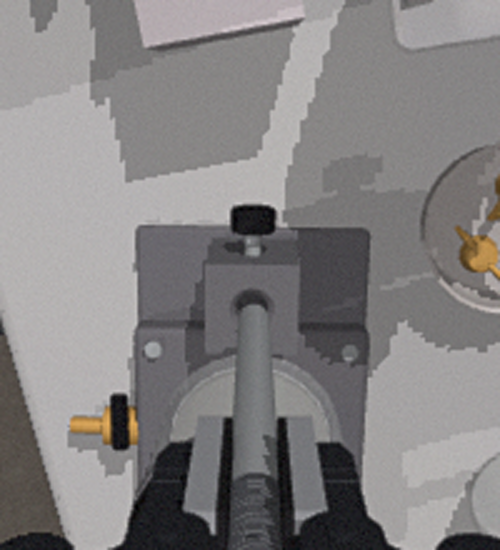

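The crop shows the rod foot right at the socket hole, crop (253,300), on the block. The block refits at (0.4736,0.0419), so I'll make a small correction and insert.

```bash

python3 -m handwheel '[[-0.006,0,0,0],[-0.006,0,0.03,0],[-0.007,0,0.06,0],[-0.007,0,0.085,0],[-0.007,0,0.085,0]]';python3 lg.py;python3 ft.py
```

```text
clock: 16.15
tool_pos: [0.4742, 0.0406, 0.3137]
eef_rot: [-2.411, -1.996, -0.005]
contact_force: [0.0, 0.7, -0.9]
opening: 0.0084
grasp_force: 49.0
q [0.058 0.249 1.919 0.014 0.978 0.238] x [0.187 0.982 0.01 ] z [-0.005   0.011  -0.9999] F [ 0.   0.7 -0.9]
foot [0.4728 0.0411 0.0411]
rel [0.0041 0.0025 0.    ]
```

Entered cleanly with no contact force, so I'll continue to the bottom.

```bash

python3 -m handwheel '[[0,0,0.03,0],[-0.001,0,0.06,0],[-0.001,0,0.085,0],[-0.001,0,0.1,0],[-0.001,0,0.11,0],[-0.001,0,0.11,0]]';python3 lg.py;python3 ft.py
python3 -m handwheel '[[0,0,0.004,0],[0,0,0.008,0],[0,0,0.011,0],[0,0,0.011,0]]';python3 lg.py;python3 ft.py
```

```text
clock: 16.65
tool_pos: [0.4746, 0.0407, 0.2819]
eef_rot: [-2.412, -1.997, -0.008]
contact_force: [-0.2, 0.0, -0.4]
opening: 0.009
grasp_force: 49.0
q [0.058 0.287 1.962 0.014 0.895 0.237] x [0.186 0.982 0.01 ] z [-0.0027  0.0112 -0.9999] F [-0.2  0.  -0.4]
foot [0.4739 0.0413 0.0092]
rel [ 0.0027 -0.001   0.    ]
clock: 16.98
tool_pos: [0.4746, 0.0408, 0.2794]
eef_rot: [-2.412, -1.998, -0.009]
contact_force: [-1.3, -0.3, -0.5]
opening: 0.0089
grasp_force: 49.2
q [0.058 0.29  1.965 0.014 0.887 0.236] x [0.186 0.982 0.011] z [-0.0014  0.0111 -0.9999] F [-1.3 -0.3 -0.5]
foot [0.4743 0.0414 0.0068]
rel [ 0.0024 -0.0021  0.    ]
```

```bash

python3 -m handwheel '[[0,0,0.003,0],[0,0,0.006,0],[0,0,0.006,0],[0,0,0.006,0]]'
python3 -m handwheel '[[0,0,0,0],[0,0,0,0],[0,0,0,0]]' -0.5;python3 lg.py
python3 -m handwheel '[[0,0,-0.05,0],[0,0,-0.12,0],[0,0,-0.22,0],[0,0,-0.34,0],[0,0,-0.34,0],[0,0,-0.34,0]]' 0
python3 lg.py; python3 - <<'E'
from fit import *
p,P,Tc,K=wrist('w7')
Q=band(P,.06,.2,(.45,.50),(.02,.065));print(Q[:,2].max())
for z in(.08,.1,.12,.14,.158):
    q=Q[abs(Q[:,2]-z)<.006]
    if len(q):print(z,len(q),np.median(q,0).round(4))
print('fixed rod top',band(P,.12,.2,(.42,.48),(-.11,-.06))[:,2].max() if len(band(P,.12,.2,(.42,.48),(-.11,-.06))) else None)
print(rel([.437,-.2916,.39]))
E
```

```text
clock: 17.32
tool_pos: [0.4748, 0.0408, 0.2792]
eef_rot: [-2.413, -1.998, -0.011]
contact_force: [-3.3, -0.9, 12.7]
opening: 0.009
grasp_force: 50.6
clock: 17.57
tool_pos: [0.4749, 0.0408, 0.2776]
eef_rot: [-2.413, -1.998, -0.011]
contact_force: [1.0, 0.3, -0.3]
opening: 0.0209
grasp_force: 0.0
q [0.058 0.292 1.967 0.015 0.882 0.236] x [0.186 0.982 0.011] z [-4.000e-04  1.130e-02 -9.999e-01] F [ 1.   0.3 -0.3]
clock: 18.07
tool_pos: [0.4754, 0.0397, 0.3814]
eef_rot: [-2.415, -2.0, -0.016]
contact_force: [0.0, -0.1, -0.6]
opening: 0.0429
grasp_force: 0.0
q [0.056 0.182 1.817 0.012 1.138 0.238] x [0.186 0.982 0.012] z [ 0.0038  0.0115 -0.9999] F [ 0.  -0.1 -0.6]
0.16246704887500282
0.08 37 [0.4746 0.0465 0.0798]
0.1 43 [0.4748 0.0465 0.1008]
0.12 50 [0.475  0.0466 0.1214]
0.14 78 [0.4751 0.0467 0.1405]
0.158 183 [0.4744 0.0441 0.1566]
fixed rod top 0.14449490101740642
[-1.1079349   0.08190346 -0.04670617]
```

The rod is seated: 12.7 N at the bottom, top at about 0.162, vertical. On to the cap, viewing it from above on the way.

```bash

python3 -m handwheel '[[-0.1,0.01,-0.05,0],[-0.22,0.02,-0.1,0],[-0.35,0.04,-0.1,0],[-0.48,0.06,-0.1,-0.013],[-0.61,0.07,-0.1,-0.013],[-0.74,0.08,-0.1,-0.013],[-0.85,0.08,-0.1,-0.013],[-0.9,0.08,-0.1,-0.013],[-0.9,0.08,-0.1,-0.013],[-0.9,0.08,-0.1,-0.013]]' 1; python3 lg.py; python3 - <<'E'
from fit import *
p,P,Tc,K=wrist('w8')
b=band(P,.050,.062,(.39,.49),(-.34,-.24));print("capblk",rect(b))
b=band(P,.008,.015,(.37,.50),(-.4,-.19));print("plate",rect(b))
T=tool();print(np.degrees(np.arctan2(T[1,0],T[0,0])),rel([.437,-.292,.35]))
cv2.imwrite('pics/w8c.png',p)
E
```

```text
clock: 18.95
tool_pos: [0.4478, -0.2308, 0.4048]
eef_rot: [-2.328, -2.09, -0.009]
contact_force: [0.6, -0.1, -0.8]
opening: 0.0857
grasp_force: 0.0
q [-0.502  0.21   1.718  0.01   1.224 -0.397] x [0.108 0.994 0.013] z [-0.0043  0.0134 -0.9999] F [ 0.6 -0.1 -0.8]
capblk (832, array([ 436.6, -291.7]), array([31.8, 31.5]), 84.2, np.float64(0.0559))
plate (6044, array([ 436.9, -292.1]), array([164.1,  72.1]), 84.0, np.float64(0.0122))
83.90440377550688 [-0.21159913 -0.01368215  0.18127804]
```

View pics/w8.png

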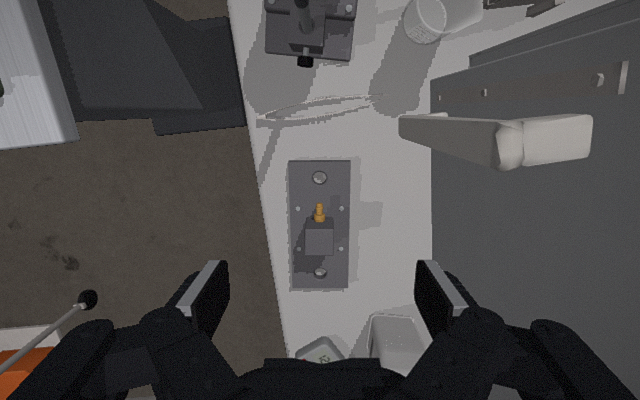

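w8 shows the cap at (320,225) with its block at (320,240) and the barb pointing to +y. The cap fit matches its size (164x72): centre (0.4369,-0.292), yaw -6°. I'll check clearances around the grasp before descending.

```bash
python3 - <<'E'
from fit import *
z=np.load('w8.npz');P=cloud(z['d'],z['K'],z['Tc'])
for a,b in((.06,.13),(.13,.25)):
    Q=band(P,a,b,(.36,.56),(-.46,-.22));T=tool()
    t=(Q-T[:3,3])@T[:3,:3]; Q=Q[t[:,2]>.2]  # drop the gripper
    if len(Q):print(a,len(Q),np.percentile(Q,[1,50,99],axis=0).round(3).tolist())
print(rel([.4371,-.2939,.195]))
E
```

```text
0.06 1154 [[0.489, -0.437, 0.06], [0.512, -0.428, 0.079], [0.545, -0.424, 0.104]]
[-0.22443435 -0.0100542   0.69781145]
```

```bash

python3 -m handwheel '[[-0.11,-0.005,0,0],[-0.21,-0.01,0.05,0],[-0.224,-0.01,0.16,0],[-0.224,-0.01,0.29,0],[-0.224,-0.01,0.41,0],[-0.224,-0.01,0.52,0],[-0.224,-0.01,0.6,0],[-0.224,-0.01,0.65,0],[-0.224,-0.01,0.68,0],[-0.224,-0.01,0.692,0],[-0.224,-0.01,0.692,0],[-0.224,-0.01,0.692,0]]'; python3 lg.py
python3 -m handwheel '[[0,0,0,0],[0,0,0,0],[0,0,0,0],[0,0,0,0],[0,0,0,0],[0,0,0,0],[0,0,0,0]]' -1 90; python3 lg.py
```

```text
clock: 20.0
tool_pos: [0.4383, -0.2943, 0.199]
eef_rot: [-2.329, -2.097, -0.011]
contact_force: [-0.1, -0.3, 0.6]
opening: 0.0857
grasp_force: 0.0
q [-0.615  0.467  1.935  0.012  0.746 -0.519] x [0.105 0.994 0.01 ] z [-1.000e-04  1.030e-02 -9.999e-01] F [-0.1 -0.3  0.6]
clock: 20.58
tool_pos: [0.4378, -0.2947, 0.199]
eef_rot: [-2.33, -2.095, -0.01]
contact_force: [-2.0, 1.1, 5.7]
opening: 0.0307
grasp_force: 90.2
q [-0.617  0.466  1.935  0.012  0.746 -0.52 ] x [0.106 0.994 0.01 ] z [-8.000e-04  1.060e-02 -9.999e-01] F [-2.   1.1  5.7]
```

```bash

python3 -m handwheel '[[0,0,-0.03,0],[0,0,-0.09,0],[0,0,-0.19,0],[0,0,-0.3,0],[0,0,-0.42,0],[0,0,-0.53,0],[0,0,-0.61,0],[0,0,-0.65,0],[0,0,-0.65,0],[0,0,-0.65,0]]'; python3 lg.py
cat > cp.py <<'E'
from fit import *
import sys
p,P,Tc,K=wrist(sys.argv[1]);T=tool()
Q=(P.reshape(-1,3)-T[:3,3])@T[:3,:3]
q=Q[(abs(Q[:,2]-.183)<.006)&(abs(Q[:,0])<.12)&(abs(Q[:,1])<.05)]
# plate plane in tool frame (top is ~.155+.028=.183 ahead)
A=np.c_[q[:,:2],np.ones(len(q))]
for _ in range(3):
    s,*_r=np.linalg.lstsq(A,q[:,2],rcond=None);k=abs(A@s-q[:,2])<.002;A=A[k];q=q[k]
n=T[:3,:3]@[s[0],s[1],-1.];print('n',len(q),'plane c',s[2].round(4),'normal world',(n/np.linalg.norm(n)).round(4))
r=cv2.minAreaRect((q[:,:2]*1000).astype(np.float32));print('rect',np.round(r[0],1),np.round(r[1],1),round(r[2],1),q.min(0).round(4),q.max(0).round(4))
E
python3 cp.py w9
```

```text
clock: 21.42
tool_pos: [0.4377, -0.2965, 0.3932]
eef_rot: [-2.329, -2.095, -0.01]
contact_force: [-0.1, 0.3, -3.0]
opening: 0.0305
grasp_force: 89.8
q [-0.62   0.257  1.685  0.009  1.207 -0.517] x [0.106 0.994 0.011] z [-0.0014  0.0112 -0.9999] F [-0.1  0.3 -3. ]
n 22105 plane c 0.1857 normal world [-1.1e-03 -2.0e-04  1.0e+00]
rect [4.3 1.1] [155.1  72.5] 0.1 [-0.0732 -0.0351  0.1832] [0.0818 0.0375 0.1886]
```

View pics/w9.png

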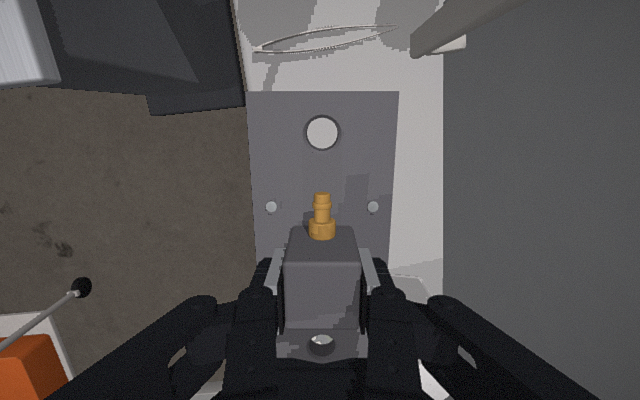

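w9 shows the cap gripped square and level (normal within 0.1°), with the +y hole at (322,133) and the block between the pads. Next it goes over the cell.

```bash
python3 -c "
from h import *
print(rel([.4608,-.0209,.393]))"
python3 -m handwheel '[[0.06,0,0,0.0145],[0.16,0.02,0,0.0145],[0.28,0.03,0,0.0145],[0.4,0.03,0,0.0145],[0.5,0.03,0,0.0145],[0.6,0.03,0,0.0145],[0.7,0.03,0,0.0145],[0.8,0.03,0,0.0145],[0.86,0.03,0,0.0145],[0.9,0.03,0,0.0145],[0.9,0.03,0,0.0145]]'; python3 lg.py; python3 -c "
from h import *
T=tool();print(np.degrees(np.arctan2(T[1,0],T[0,0])),rel([.4608,-.0209,.373]))"
```

```text
[ 0.9214035  -0.01998379  0.00824299]
clock: 22.38
tool_pos: [0.4752, -0.0272, 0.3942]
eef_rot: [-2.416, -1.987, -0.006]
contact_force: [-0.6, 0.3, -3.5]
opening: 0.031
grasp_force: 89.8
q [-0.085  0.173  1.794  0.013  1.181  0.104] x [0.193 0.981 0.011] z [-0.0056  0.0127 -0.9999] F [-0.6  0.3 -3.5]
78.87958844095778 [ 0.0104556  -0.0505842   0.07122943]
```

```bash
python3 -m handwheel '[[0.01,-0.025,0,0],[0.0105,-0.05,0.02,0],[0.0105,-0.05,0.04,0],[0.0105,-0.05,0.04,0],[0.0105,-0.05,0.04,0]]'; python3 lg.py; python3 cp.py w10;  python3 - <<'E'
from fit import *
T=tool();print(T[:3,3].round(4),np.degrees(np.arctan2(T[1,0],T[0,0])))
z=np.load('w10.npz');P=cloud(z['d'],z['K'],z['Tc']);p=z['p']
# pixels: predicted hole centre (+62 along tool x, tool z .1857) and rod tip
K=z['K'];Tc=z['Tc']
def px(w):
    c=np.linalg.inv(Tc)@np.r_[w,1];c=K@c[:3];return (c[:2]/c[2]).round(1)
print('hole',px((T@[.062,.001,.1857,1])[:3]),'rod top',px([.4742,.0420,.161]),'rod at .15',px([.4742,.042,.10]))
cv2.imwrite('pics/w10c.png',cv2.resize(p[80:200,240:400],None,fx=5,fy=5,interpolation=cv2.INTER_CUBIC))
E
```

```text
clock: 22.8
tool_pos: [0.461, -0.0236, 0.3835]
eef_rot: [-2.422, -1.985, -0.008]
contact_force: [-0.1, -0.2, -2.3]
opening: 0.0304
grasp_force: 89.7
q [-0.08   0.158  1.841  0.012  1.146  0.113] x [0.197 0.98  0.01 ] z [-0.0027  0.0111 -0.9999] F [-0.1 -0.2 -2.3]
n 21292 plane c 0.1872 normal world [ 1.4e-03 -8.0e-04  1.0e+00]
rect [4.2 0. ] [155.8  72.4] 0.0 [-0.0737 -0.0362  0.1849] [0.0821 0.0362 0.189 ]
[ 0.4613 -0.0236  0.384 ] 78.66387830588964
hole [323.7 135.2] rod top [322.5 125.1] rod at .15 [322.6 121.3]
```

View pics/w10c.png

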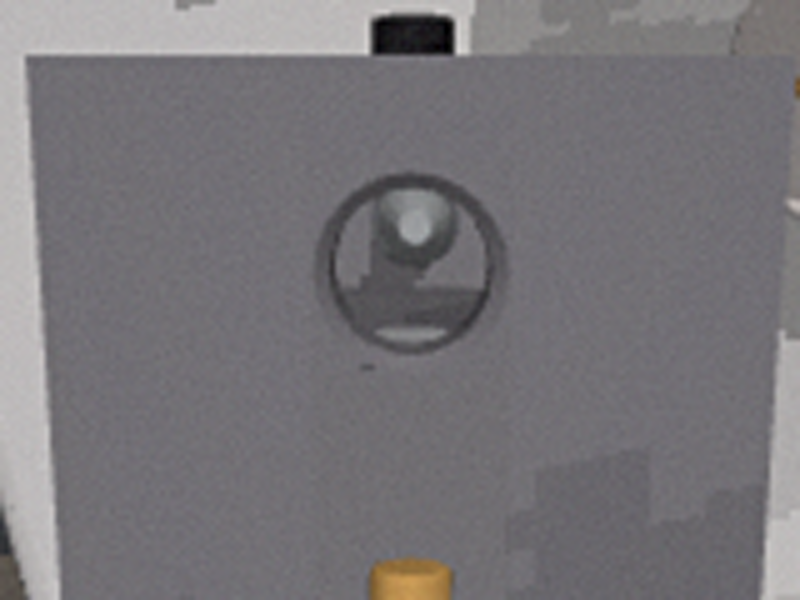

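The crop shows the rod tip (413,228) through the cap's +y hole (410,263). I'll compute the remaining offset from these pixels.

```bash
python3 - <<'E'
from h import *
z=np.load('w10.npz');K=z['K'];Tc=z['Tc'];T=tool()
def bp(u,v,zt=None,zw=None):
    r=Tc[:3,:3]@np.array([(u-K[0,2])/K[0,0],(v-K[1,2])/K[1,1],1]);o=Tc[:3,3]
    if zw is not None:s=(zw-o[2])/r[2];return o+s*r
    n=T[:3,2];s=(zt-n@(o-T[:3,3]))/(n@r);return o+s*r
tt=lambda w:(T[:3,:3].T@(w-T[:3,3])).round(4)
h=bp(322,132.6,zt=.1872);t=bp(322.6,125.6,zw=.161)
print('hole',tt(h),h.round(4),'tip',tt(t),t.round(4))
E
```

```text
hole [0.0631 0.0002 0.1872] [0.4736 0.0403 0.1975] tip [0.0642 0.0006 0.2237] [0.4742 0.0417 0.161 ]
```

```bash
python3 -m handwheel '[[0.003,0,0.02,0],[0.003,0,0.05,0],[0.002,0,0.08,0],[0.002,0,0.1,0],[0.002,0,0.1,0]]'; python3 lg.py; python3 -m handwheel '[[0,0,0.03,0],[-0.001,0,0.06,0],[-0.001,0,0.09,0],[-0.001,0,0.11,0],[-0.001,0,0.12,0],[-0.001,0,0.12,0],[-0.001,0,0.12,0]]'; python3 lg.py
```

```text
clock: 23.27
tool_pos: [0.4609, -0.0221, 0.3523]
eef_rot: [-2.419, -1.984, -0.005]
contact_force: [0.8, 0.8, -2.9]
opening: 0.0306
grasp_force: 89.7
q [-0.076  0.187  1.891  0.013  1.07   0.115] x [0.196 0.981 0.01 ] z [-0.0055  0.0115 -0.9999] F [ 0.8  0.8 -2.9]
clock: 23.85
tool_pos: [0.4615, -0.022, 0.3182]
eef_rot: [-2.422, -1.986, -0.009]
contact_force: [0.1, -0.4, -2.2]
opening: 0.0306
grasp_force: 89.8
q [-0.076  0.223  1.942  0.013  0.979  0.113] x [0.196 0.981 0.011] z [-0.0015  0.0112 -0.9999] F [ 0.1 -0.4 -2.2]
```

```bash
python3 -m handwheel '[[0,0,0.01,0],[0,0,0.02,0],[0,0,0.03,0],[0,0,0.036,0],[0,0,0.036,0],[0,0,0.036,0]]'; python3 lg.py; python3 -m handwheel '[[0,0,0.003,0],[0,0,0.006,0],[0,0,0.008,0],[0,0,0.008,0],[0,0,0.008,0]]'; python3 lg.py
```

```text
clock: 24.35
tool_pos: [0.4613, -0.0219, 0.3073]
eef_rot: [-2.421, -1.986, -0.009]
contact_force: [0.3, -0.0, -2.9]
opening: 0.0309
grasp_force: 89.8
q [-0.076  0.235  1.958  0.014  0.951  0.113] x [0.196 0.981 0.011] z [-0.0017  0.0112 -0.9999] F [ 0.3 -0.  -2.9]
clock: 24.77
tool_pos: [0.4615, -0.0219, 0.3053]
eef_rot: [-2.422, -1.987, -0.01]
contact_force: [-0.6, -0.5, -0.7]
opening: 0.0309
grasp_force: 90.1
q [-0.076  0.238  1.961  0.014  0.945  0.113] x [0.196 0.981 0.011] z [-8.000e-04  1.110e-02 -9.999e-01] F [-0.6 -0.5 -0.7]
```

```bash
python3 -m handwheel '[[0,0,0.004,0],[0,0,0.008,0],[0,0,0.012,0],[0,0,0.015,0],[0,0,0.015,0],[0,0,0.015,0],[0,0,0.015,0]]'; python3 lg.py;  python3 -m handwheel '[[0,0,0,0],[0,0,0,0],[0,0,0,0]]';python3 -m handwheel '[[0,0,0,0],[0,0,0,0]]'
```

```text
clock: 25.35
tool_pos: [0.4614, -0.0219, 0.301]
eef_rot: [-2.422, -1.987, -0.01]
contact_force: [-1.1, -0.7, 4.6]
opening: 0.0309
grasp_force: 90.9
q [-0.076  0.243  1.967  0.014  0.934  0.113] x [0.196 0.981 0.011] z [-7.000e-04  1.100e-02 -9.999e-01] F [-1.1 -0.7  4.6]
clock: 25.6
tool_pos: [0.4614, -0.0219, 0.3011]
eef_rot: [-2.422, -1.987, -0.01]
contact_force: [-1.4, -0.5, 5.6]
opening: 0.0309
grasp_force: 90.9
clock: 25.77
tool_pos: [0.4614, -0.0219, 0.3011]
eef_rot: [-2.422, -1.987, -0.01]
contact_force: [-1.7, -0.3, 5.5]
opening: 0.0307
grasp_force: 90.9
```

```bash
python3 -m handwheel '[[0,0,0.003,0],[0,0,0.005,0],[0,0,0.005,0],[0,0,0.005,0]]';python3 -m handwheel '[[0,0,0,0],[0,0,0,0],[0,0,0,0],[0,0,0,0]]'; python3 lg.py; python3 cp.py w11; python3 - <<'E'
from fit import *
T=tool();z=np.load('w11.npz');P=cloud(z['d'],z['K'],z['Tc'])
Q=band(P,.08,.2,(.45,.5),(-.01,.11));q=Q[abs(Q[:,2]-np.median(Q[:,2]))<.004];print('plate top z',np.median(q[:,2]),'rod top',band(P,.13,.2,(.46,.49),(.03,.06))[:,2].max())
print(readout.state()['contact_force'],readout.state()['clock'])
cv2.imwrite('pics/end.png',z['p'])
E
```

```text
clock: 26.1
tool_pos: [0.4614, -0.0219, 0.2998]
eef_rot: [-2.422, -1.987, -0.01]
contact_force: [-1.4, -0.5, 7.1]
opening: 0.0306
grasp_force: 91.2
clock: 26.43
tool_pos: [0.4614, -0.0219, 0.2998]
eef_rot: [-2.422, -1.987, -0.01]
contact_force: [-0.8, -0.6, 6.6]
opening: 0.0309
grasp_force: 91.2
q [-0.076  0.244  1.969  0.014  0.93   0.113] x [0.196 0.981 0.011] z [-5.000e-04  1.100e-02 -9.999e-01] F [-0.8 -0.6  6.6]
n 21778 plane c 0.1868 normal world [-8.e-04  3.e-04  1.e+00]
rect [4.7 0.4] [155.   72.4] 0.1 [-0.0729 -0.0357  0.1841] [0.0822 0.0367 0.189 ]
plate top z 0.11304489363008872 rod top 0.16301284382271325
[-2.06747123 -0.21867816  6.80822619] 26.4833
```

View pics/end.png

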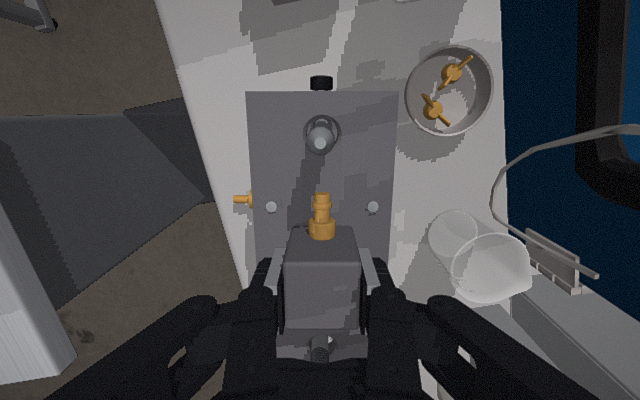

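The final view shows both rods through the cap's holes, at (321,137) and (321,347). The cap is level, the plate top is at 0.113 m (seal squeezed about 6.5–7 mm), and the total load on the seal is about 9.5–10 N.

```bash
python3 -c "
from plant import workorder
print(workorder.hand_in())"
```

```text
the job is handed in; nothing more can be done
None
```

The long rod is standing on the bottom of the socket, and the arm is holding the cap level over both rods at about 10 N (arm push plus cap weight) with the seal squeezed 6.5–7 mm; handed in at 26.5 s.

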